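Unload the dish die and park its punch

TASK

Swing the keeper bar clear of the die, lift the formed dish out of the die cavity and set it down gently, upright, on the middle of the round leather pad. Then pick the one punch whose size matches the cavity, put it foot down and fully home in the empty cavity, and swing the keeper bar back over it to its stop. Leave the other two punches, the small wooden block and the tin where they are.

Things in the scene. Friction and masses are not known exactly. Their poses are not given: they have to be found in the camera images.
- die: fixed dark steel die block, 110 mm (its x) x 230 mm (its y) x 30 mm high, an oblong open cavity in the middle of its top: 55 mm (x) x 123 mm (y), 14 mm deep, edges chamfered 2 mm. Origin: centre of the underside, on the bench; z up. A keeper post stands at its +y end, top 49 mm above the bench
- cavity (a point): centre of the cavity floor, 16 mm above the bench; axes parallel to the die's
- keeper (a joint): angle of the keeper bar about the upright post (rad): 0 = against its stop, lying along the die's length over the cavity (pointing to die -y); growing swings it horizontally anticlockwise seen from above, towards die +x; about 1.57 = square to the die, clear of the cavity; end stop at 1.75. Stays where left (about 2 N at the knob). It starts between 0 and 0.35
- keeper_pivot (a point): the keeper's axis at the bar's underside, 49 mm above the bench, 98 mm from the die centre along die +y
- keeper_knob (a point): on the axis of the keeper's black upright round knob, 18 mm diameter, 28 mm high, at 98 mm from the pivot; this point lies 14 mm above the knob's foot and 14 mm below its top, 71 mm above the bench. The steel bar under it is 22 mm wide, 8 mm thick, from 49 to 57 mm above the bench, and runs 12 mm past the knob
- dish: formed metal dish: open oblong box 52 mm wide (its x) x 120 mm long (its y) x 30 mm high, walls and floor 4 mm, with a flat ear 34 mm wide, 12 mm long, 4 mm thick at the rim of each short end (144 mm over the ears). Origin: centre of the underside, z up. Sits in the cavity, standing 16 mm out of the die, its x along the die's x
- punch_a: dull grey aluminium punch: a flat oblong foot 119 mm long (its y) x 51 mm wide (its x) x 14 mm thick (lowest 4 mm 2 mm smaller all round), with a grip rib 89 mm long (y) x 30 mm wide (x) x 16 mm high along the middle on top, 30 mm high in all. Origin: centre of the underside, z up. Stands on the bench foot down; the three punches are 141, 119 and 97 mm long and otherwise alike
- punch_b: dull grey aluminium punch: a flat oblong foot 141 mm long (its y) x 51 mm wide (its x) x 14 mm thick (lowest 4 mm 2 mm smaller all round), with a grip rib 111 mm long (y) x 30 mm wide (x) x 16 mm high along the middle on top, 30 mm high in all. Origin: centre of the underside, z up. Stands on the bench foot down; the three punches are 141, 119 and 97 mm long and otherwise alike
- punch_c: dull grey aluminium punch: a flat oblong foot 97 mm long (its y) x 51 mm wide (its x) x 14 mm thick (lowest 4 mm 2 mm smaller all round), with a grip rib 67 mm long (y) x 30 mm wide (x) x 16 mm high along the middle on top, 30 mm high in all. Origin: centre of the underside, z up. Stands on the bench foot down; the three punches are 141, 119 and 97 mm long and otherwise alike
- pad: fixed round brown leather-covered engraver's pad, flat top, 176 mm across (top face 166 mm), 22 mm high. Origin: centre of the underside
- pad_top (a point): centre of the pad's top face, 22 mm above the bench
- doming: bystander: small round pale wooden doming block standing between the pad and the punches, 42 mm diameter, 34 mm high; origin: centre of the underside; leave alone
- tin: bystander: closed round tin, 56 mm diameter, 45 mm high; origin: centre of the underside; leave alone
Things that resemble listed ones, but are neither listed nor needed, are in the scene too. Leave any blue, green or red look-alike of the punch_a alone.

How it is judged (in metres and radians):
On the way, in this order (a step that is already met when the one before it is completed fails the run):
1. keeper swung clear, the dish still in the cavity (value of joint keeper above 1.3 rad and z of dish in the frame of cavity below 0.008 m), for 0.1 s.
2. dish lifted out of the cavity (value of joint keeper above 1.3 rad and z of dish in the frame of cavity above 0.02 m), for 0.1 s.
3. dish standing on the middle of the pad, let go (horizontal distance between dish and pad_top below 0.03 m and z of dish in the frame of pad_top between -0.005 and 0.005 m and angle between dish's own z axis and vertical below 0.1 rad and contact force between dish and the fingers below 0.2 N and linear speed of dish below 0.03 m/s), for 0.2 s.
4. matching punch fully home in the cavity (x of punch_a in the frame of cavity between -0.005 and 0.005 m and y of punch_a in the frame of cavity between -0.005 and 0.005 m and z of punch_a in the frame of cavity between -0.003 and 0.003 m and angle between punch_a's own z axis and vertical below 0.06 rad), for 0.2 s.
5. keeper back over the punch (all of step 4 and value of joint keeper below 0.15 rad), for 0.2 s.
At the end, for the whole second after the job is handed in: Dish upright (0.1 rad) on the pad's top face (5 mm in height), centre within 30 mm of the pad's; 119 mm punch upright on the cavity floor (3 mm in height, 5 mm along and across); keeper within 0.15 rad of its stop; dish and punch at rest (all of step 5 and horizontal distance between dish and pad_top below 0.03 m and z of dish in the frame of pad_top between -0.005 and 0.005 m and angle between dish's own z axis and vertical below 0.1 rad and linear speed of each of dish, punch_a below 0.02 m/s); the robot touches nothing.
It fails at once if another punch, the small wooden block or the tin moved by more than 30 mm (distance of any of punch_b, punch_c, doming, tin from where it was at the start of the episode above 0.03 m).
It fails at once if dish dropped or thrown (moving faster than 0.4 m/s out of the fingers: a fall of over 8 mm) (contact force between dish and the fingers below 0.2 N and linear speed of dish above 0.4 m/s).
It also fails if it takes over 72 s, if anything falls off the work surface, if the arm or the gripper's body presses on something with over 40 N, if the wrist force passes 120 N, or if a joint passes its speed limit or range.

ROBOT

A 6-joint arm with a two-finger parallel gripper is mounted at the origin on the work surface. World frame = base frame: x ahead of the robot, y to its left, z up, the work surface at z = 0. Lengths are in m, angles in degrees, forces in N, time in s.
With the tool pointing down it reaches from about 0.275 to 0.775 m from the base axis. Payload 14.6 kg.
Tool frame: the origin (TCP) lies midway between the tips of the shut fingers; the grasp point (between the pads) lies 19 mm behind it (pinch_z is the distance from the TCP to the grasp point, in m); z points along the fingers, y is the line along which they close (so a half turn about z gives the same grasp; the last joint's range is limited). The gripper opens to 85 mm and grips with 20 to 120 N. Pads are 22 mm wide; open, the fingers measure 114 mm over their backs; the gripper's body (76 mm by 85 mm) begins 54 mm behind the grasp point. The pads swing forward as they close: fully open they stand 13 mm farther back than shut.
Start: joints at [-8.898, 15.075, -2.767, 72.158, 0, 81.102], TCP at [0.525, -0, 0.231] pointing down, gripper open.
Joint ranges: [-151.79, 151.79], [-50.71, 97.33], [-67.44, 78.34], [-121.81, 120.89], [-77.56, 73.72], [-180, 180]. Speed limits (degrees/s): [108.29, 108.29, 147.25, 159.86, 180, 180].

INTERFACE

Orientations are given as [roll, pitch, yaw] about the fixed x, y, z axes, in that order (R = Rz(yaw) Ry(pitch) Rx(roll)).
In Python, from station import * gives the robot as it stands. The module is installed in compiled form; this text tells all that it offers.
- The arm moves only by the tool play_rows, never from a script. Its argument "moves" is a list of rows, each an object of numbers: "tx", "ty", "tz": the shift along the world's x, y, z each as a share of 0.3 m, from -1 to 1; "rx", "ry", "rz": the turn, a rotation vector about the world's x, y, z each as a share of pi rad, from -1 to 1. A call has 1 to 20 rows; each row is the pose to reach, as a shift and turn from the pose commanded when the call began, turning the shorter way round; what a row does not reach only later rows make up. A row lasts 1/12 s, in which the tool goes at most 41.7 mm and 7.16 degrees, less where a joint would pass 70% of its speed; a pose out of reach is approached as far as the arm can. A call with a number of a shift or a turn outside -1 to 1 is refused whole. A call with a gripper value outside its range is refused whole. "fingers" is the opening, from 0 (shut) to 1 (fully open), set as the call begins (left out, the last holds). The fingers move at their own pace and stop on an object; "force" is the grip in N (left out, the last holds). Time passes only in rows, so rows that repeat a pose let the fingers close. It gives the time, the measured TCP pose, the force, the opening and the grip force at its end, in the units of the state.
- get_state(): the state, without advancing time (a new reading comes with each control period).
- get_image(name): name is "scene" or "side" or "wrist"; returns (picture, depth): 400x640x3 uint8, red, green, blue; 400x640 float32, m along the optical axis (not along the pixel's ray), 0 where there is no reading.
- camera_info(name): a dict with "fx", "fy", "cx", "cy" (pixels), "xyz" and "attitude" of the camera in the world. Camera axes: x right, y up, looking along -z (the intrinsics and any distortion apply to the point x, -y, -z); pixel columns grow to the right and rows downward; lengths in m; the calibration is good to about 2 mm. A picture is of the moment at which its call begins: read the wrist's pose just before it. camera_info takes no time and is no camera call; for the wrist camera it gives the pose at the moment of the call.
- close_job(): hands the job in; it is judged then, once.
The state is a dict: "t": time; "joint_positions": joint angles; "qd": joint speeds; "tau": joint torques, N m; "tcp_pos": TCP position; "tcp_rot": TCP orientation; "force": force on the tool from outside, world axes, zero at the start; "moment": the same for the moment, N m; "opening": opening from 0.0 (shut) to 1.0 (fully open); "finger_force": force on a finger pad.
Only numpy, scipy, OpenCV 4.12 (cv2) and the standard library are available. Lean on these libraries where they do the work, as an engineer would, in place of code of your own. Each camera call takes 0.05 s, during which the arm holds its last target. There are 200 camera calls.

## Working session

There is one attempt and no reset: what is moved stays moved. The work goes in short steps, Python scripts to look and compute and a tool call to move; the robot and the scene stay as the last step left them, time stands still between calls to the robot, and variables do not carry over. Pictures are saved under pics/ and viewed, at most 13 in all, crops included, and the job is handed in when it is done.

Besides the shell and the picture viewer there is one more tool, called after ">>>" by a JSON object that holds its "op" and its "data", one argument or row to a line. play_rows: Moves the arm, as the interface text tells. Shift numbers are shares of 0.3 m and turn numbers shares of pi rad, none past 1 either way. Its arguments: {"type":"object","properties":{"moves":{"type":"array","items":{"type":"object","properties":{"tx":{"type":"number"},"ty":{"type":"number"},"tz":{"type":"number"},"rx":{"type":"number"},"ry":{"type":"number"},"rz":{"type":"number"}}}},"fingers":{"type":"number"},"force":{"type":"number"}},"required":["moves"]}

```bash
mkdir -p pics
cat > h.py <<'E'
from station import *
import numpy as np, cv2
from scipy.spatial.transform import Rotation as R
def cam(n):
    c=camera_info(n); return c
def rot(c):
    a=np.array(c["attitude"],float)
    return R.from_euler('xyz',a,degrees=True).as_matrix() if a.size==3 else a
def ray(c,u,v):
    d=np.array([(u-c["cx"])/c["fx"],-(v-c["cy"])/c["fy"],-1.]); return np.array(c["xyz"]),rot(c)@d
def onz(c,u,v,z):
    o,d=ray(c,u,v); return o+d*(z-o[2])/d[2]
def cloud(c,dep):
    v,u=np.mgrid[0:400,0:640]; d=np.stack([(u-c["cx"])/c["fx"],-(v-c["cy"])/c["fy"],-np.ones(u.shape)],-1)
    P=np.array(c["xyz"])+(d*dep[...,None])@rot(c).T; P[dep==0]=np.nan; return P
def snap(n):
    c=camera_info(n); im,d=get_image(n); return c,im,d
def save(p,im): cv2.imwrite("pics/"+p,im[...,::-1])
E
python3 - <<'E'
from h import *
o=[]
for n in("scene","side","wrist"):
    c,im,d=snap(n);print(n,c);save(n+"0.png",im);np.savez("/tmp/"+n,im=im,d=d);o.append(im)
print(get_state())
E
```

```text
scene {'fx': 433.6894150685538, 'fy': 433.6894150685538, 'cx': 318.3804505343005, 'cy': 201.98592808012347, 'xyz': array([1.36052892, 0.22972658, 0.67903518]), 'attitude': array([ 56.51492749,   0.64254669, 107.70075606])}
side {'fx': 482.14987637334013, 'fy': 482.14987637334013, 'cx': 326.65293136999117, 'cy': 193.44536859686718, 'xyz': array([ 0.06655559, -0.64072605,  0.94822368]), 'attitude': array([ 41.02356449,  -0.82043026, -33.08649583])}
wrist {'fx': 313.26914317085703, 'fy': 313.26914317085703, 'cx': 319.75711198733734, 'cy': 195.78782921540622, 'xyz': array([0.52503489, 0.0690082 , 0.37335043]), 'attitude': array([-1.54416236e+01,  1.27488528e-02, -6.39183406e-02])}
{'t': 0.15, 'joint_positions': array([-8.89825979e+00,  1.50946202e+01, -2.79413087e+00,  7.21576646e+01,
        4.27339028e-04,  8.11026507e+01]), 'qd': array([ 0.03875558, -0.14633526,  0.0311025 , -0.08124145,  0.00996253,
        0.06304639]), 'tau': array([ 2.40502384e-03, -6.37823009e+01,  3.84648621e+01,  1.05481912e-02,
       -5.52052688e-05,  6.25772100e-05]), 'tcp_pos': array([5.24807186e-01, 2.50562402e-05, 2.30924921e-01]), 'tcp_rot': array([-1.79954209e+02, -7.60106226e-03,  8.99990863e+01]), 'force': array([1.39757581, 0.07138132, 0.1263297 ]), 'moment': array([ 0.00813384, -0.04782632,  0.02550683]), 'finger_force': 0.0, 'opening': 1.0036798828317401}
```

View pics/scene0.png

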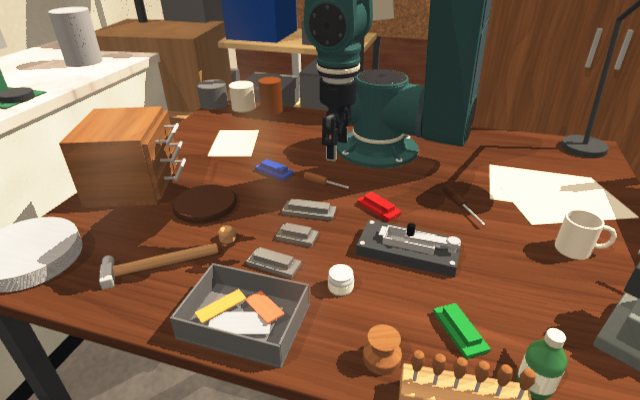

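View pics/side0.png

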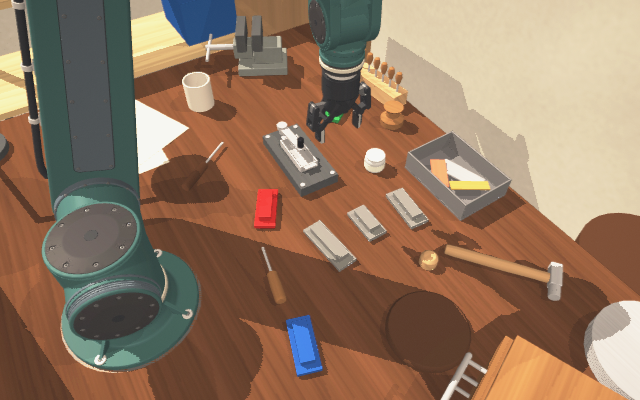

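The scene picture shows the die with keeper at (410,245). The grey punches are at (309,209) long, (297,234) short and (274,262) middle. The pad is at (205,203), doming block at (227,235), tin at (341,280). In the side picture the same things are at (300,157), (329,245), (367,222), (407,208), (428,332), (428,260) and (375,160).

Candidates for punch_a (side pixels): grey (329,245), (367,222) and (407,208), plus red (266,208), blue (304,345) and green look-alikes. The choice is grey (407,208), to be checked by length.

```bash
cat > m.py <<'E'
from h import *
px={"side":{"pL":(329,243),"pS":(367,222),"pM":(407,208),"red":(266,208)},"scene":{"pL":(309,208),"pS":(297,233),"pM":(274,261),"red":(378,205)}}
for n in px:
    z=np.load(f"/tmp/{n}.npz");c=camera_info(n);P=cloud(c,z["d"]);im=z["im"];hsv=cv2.cvtColor(im,cv2.COLOR_RGB2HSV)
    print(n,"bench z",np.nanmedian(P[...,2][(np.abs(P[...,2])<.02)&(P[...,0]<.8)]))
    for k,(u,v) in px[n].items():
        # whole object: above 6 mm, connected
        for lo,hi in((.008,.04),(.023,.04)):
            m=((P[...,2]>lo)&(P[...,2]<hi)).astype(np.uint8)
            _,l=cv2.connectedComponents(m); 
            if l[v,u]==0: print(k,lo,"none",P[v,u]);continue
            q=P[l==l[v,u]]; t=q if lo>.02 else q
            r=cv2.minAreaRect((q[:,:2]*1000).astype(np.float32))
            print(k,lo,len(q),np.round(r[0],1),np.round(r[1],1),round(r[2],1),"z",np.round(np.percentile(q[:,2],[5,50,95]),4))
    # die region etc
    for k,lo,hi,xr,yr in(("pad",.012,.03,(.1,1),(-.7,.5)),("hi",.03,.1,(.2,.9),(-.6,.5))):
        m=((P[...,2]>lo)&(P[...,2]<hi)&(P[...,0]>xr[0])&(P[...,0]<xr[1])).astype(np.uint8)
        nn,l,s,_=cv2.connectedComponentsWithStats(m)
        for i in range(1,nn):
            if s[i,4]>40:
                q=P[l==i];r=cv2.minAreaRect((q[:,:2]*1000).astype(np.float32));print(k,s[i],np.round(np.r_[r[0],r[1],r[2]],1),np.round(np.percentile(q[:,2],[5,50,95]),3))
E
python3 m.py; python3 -c "
import cv2;a=cv2.imread('pics/side0.png')[100:290,240:460];b=cv2.imread('pics/scene0.png')[180:300,230:480]
a=cv2.resize(a,None,fx=2.4,fy=2.4);b=cv2.resize(b,None,fx=1,fy=1)
cv2.imwrite('pics/crop1.png',a)"
```

```text
side bench z 0.00029717991018063383
pL 0.008 1127 [439.8 -99.8] [ 53.7 143.5] 4.7 z [0.011  0.0222 0.032 ]
pL 0.023 559 [ 439.6 -100.3] [ 32.3 112.7] 5.2 z [0.0254 0.0298 0.0325]
pS 0.008 706 [554.6 -94.3] [99.3 54.4] 89.3 z [0.0109 0.018  0.0316]
pS 0.023 308 [554.3 -94. ] [69.5 33.5] 89.9 z [0.0259 0.0296 0.0322]
pM 0.008 787 [ 668.  -109.4] [121.4  53.7] 84.1 z [0.0106 0.0207 0.0319]
pM 0.023 375 [ 667.7 -110.3] [91.6 34.7] 84.2 z [0.0253 0.0295 0.0323]
red 0.008 791 [368.5  77.5] [123.   51.6] 57.4 z [0.0109 0.0174 0.0323]
red 0.023 366 [368.7  77.6] [93.8 30.6] 57.1 z [0.0259 0.03   0.0329]
pad [265   0  43  14 175] [898.  913.6  91.2 170.7  47.5] [0.013 0.021 0.029]
pad [238  48  49  26 435] [658.1 635.8 125.6 161.9  62.3] [0.014 0.027 0.03 ]
pad [369  86  20  17  83] [873.7 283.8  10.5  87.6   7.5] [0.013 0.022 0.029]
pad [187  96  27  14 130] [396.6 534.5  41.1  79.5  82.1] [0.013 0.021 0.029]
pad [380 111  24  17 212] [839.6 172.2  59.8  67.9  37.2] [0.014 0.023 0.029]
pad [288 125  14  10  46] [568.1 273.2  23.2  44.   21.9] [0.026 0.029 0.03 ]
pad [262 133  76  62 914] [52
[... 6667 characters left out ...]
8] [ 839.2 -149.5   33.8  100.7   57.4] [0.03  0.032 0.034]
hi [446 304  36  35 233] [742.3 312.1  89.2  29.8  35.1] [0.03  0.031 0.032]
hi [368 324  33  35 832] [846.1 179.4  57.9  56.2  11.6] [0.033 0.06  0.061]
hi [ 520  339   48   52 1386] [845.3 422.1  58.8 103.1  52.2] [0.037 0.078 0.097]
hi [402 363  12  12 111] [889.8 227.8  20.4  18.    6.2] [0.048 0.05  0.052]
hi [417 366  18  15 172] [887.5 257.6  26.1  24.4  87.2] [0.048 0.05  0.052]
hi [437 370  19  15 200] [886.3 289.9  27.3  27.4  89.4] [0.048 0.05  0.052]
hi [458 373  19  18 243] [8.847e+02 3.225e+02 3.050e+01 2.770e+01 1.000e-01] [0.048 0.05  0.052]
hi [478 374  54  26 808] [881.9 378.2  36.6  81.9   1. ] [0.048 0.05  0.083]
```

View pics/crop1.png

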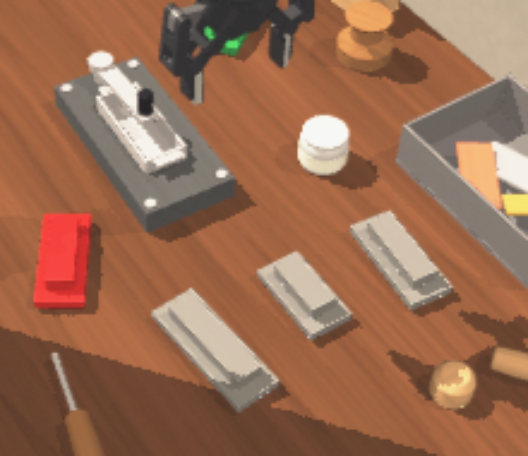

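View pics/wrist0.png

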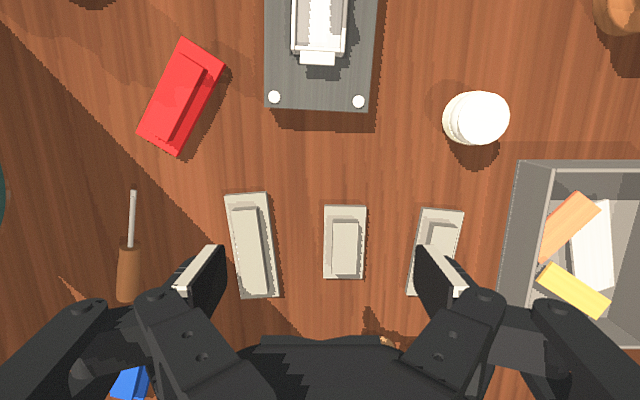

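The crop shows the three grey punches; the one at crop (400,258) measures 120 x 53 mm from both views, so it is punch_a. The wrist picture shows the die's near end at (320,100) and the punches at (250,245), (345,243) and (437,250). Next I go over the die for a close look.

>>> {"op": "play_rows", "data": {
  "moves": [
    {"ty":0.13},
    {"ty":0.26},
    {"ty":0.4},
    {"ty":0.4},
    {"ty":0.4}
  ]
}}

```text
schema error: expected keys tx, ty, tz, rx, ry, rz
```

```bash
cat > m2.py <<'E'
from h import *
c,im,d=snap("wrist");save("wrist1.png",im);np.savez("/tmp/w1",im=im,d=d)
def rep(n,P):
    z=P[...,2]
    for k,lo,hi,reg in(("die",.022,.034,1),("knob",.079,.09,1),("bar",.0535,.06,1),("dishrim",.042,.048,1)):
        s=(z>lo)&(z<hi)&(abs(P[...,0]-.526)<.14)&(abs(P[...,1]-.181)<.16)
        q=P[s]
        if len(q)<10: print(n,k,len(q));continue
        r=cv2.minAreaRect((q[:,:2]*1000).astype(np.float32));print(n,k,len(q),np.round(np.r_[r[0],r[1],r[2]],1),"mean",np.round(q.mean(0)*1000,1))
rep("wrist",cloud(c,d))
for n in("side","scene"):
    dd=np.load(f"/tmp/{n}.npz");rep(n,cloud(camera_info(n),dd["d"]))
print(c,get_state()["tcp_pos"])
E
python3 m2.py
```

```text
wrist die 9248 [529.7 120.1 112.6 285.7  84. ] mean [517.5 112.8  29.7]
wrist knob 0
wrist bar 0
wrist dishrim 1133 [585.2 119.7  65.4 193.4  71. ] mean [523.2 130.   45.6]
side die 1804 [535.2 179.9 238.  285.3  84.3] mean [517.2 158.7  29.5]
side knob 33 [531.9 180.3  16.5  16.3  33.2] mean [531.3 179.2  83.4]
side bar 177 [529.9 230.8 126.4  28.3  87.7] mean [529.9 231.7  57. ]
side dishrim 189 [525.1 182.5 150.3  53.5  87.3] mean [518.9 162.4  45. ]
scene die 1995 [487.2 184.2 230.9 194.1  86.8] mean [540.5 172.6  29.4]
scene knob 38 [534.1 182.4  16.8  16.7  43.2] mean [535.4 182.7  84. ]
scene bar 310 [532.  232.8 125.1  29.3  89.3] mean [535.  231.3  56.9]
scene dishrim 282 [553.  143.9 113.5 258.4  29.4] mean [531.6 172.7  45.2]
{'fx': 313.26914317085703, 'fy': 313.26914317085703, 'cx': 319.75711198733734, 'cy': 195.78782921540622, 'xyz': array([0.52505571, 0.06900494, 0.37341155]), 'attitude': array([-1.54429442e+01,  4.31698580e-03, -6.39045406e-02])} [5.24824611e-01 2.58641208e-05 2.30989021e-01]
```

View pics/wrist1.png

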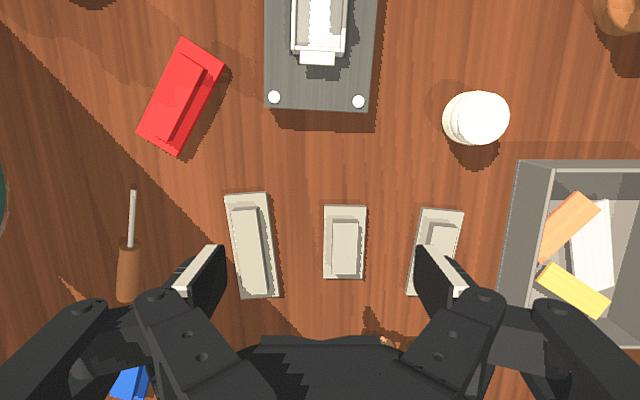

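The move was refused because every row needs all six keys, so the picture is unchanged from the last one: die at (320,60). I redo the move with all keys.

>>> {"op": "play_rows", "data": {
  "moves": [
    {"tx":0,"ty":0.13,"tz":0,"rx":0,"ry":0,"rz":0},
    {"tx":0,"ty":0.26,"tz":0,"rx":0,"ry":0,"rz":0},
    {"tx":0,"ty":0.4,"tz":0,"rx":0,"ry":0,"rz":0},
    {"tx":0,"ty":0.4,"tz":0,"rx":0,"ry":0,"rz":0},
    {"tx":0,"ty":0.4,"tz":0,"rx":0,"ry":0,"rz":0}
  ]
}}

```text
t: 0.62
tcp_pos: [0.5247, 0.1218, 0.231]
tcp_rot: [-180.0, 0.0, 90.2]
force: [0.5, 0.5, -0.3]
opening: 0.999
finger_force: 0.0
```

```bash
python3 m2.py | grep wrist
```

```text
wrist die 15314 [537.2 181.  234.9 286.5  83.4] mean [524.  183.9  29.7]
wrist knob 308 [5.322e+02 1.836e+02 1.630e+01 1.660e+01 1.000e-01] mean [532.2 183.7  84.4]
wrist bar 2346 [533.2 228.2  26.8 113.2   2.3] mean [531.7 230.6  56.9]
wrist dishrim 1754 [525.3 183.3 143.5  52.1  86.9] mean [524.1 176.1  45.6]
```

View pics/wrist1.png

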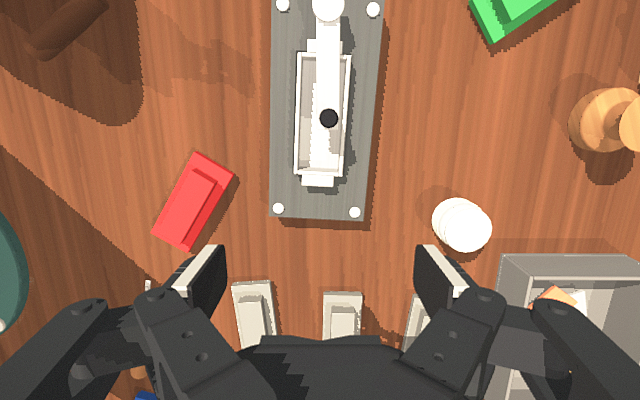

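The wrist picture shows the knob at (328,118), the dish around (322,115), the post at (328,5) and the die below it. The knob is at (532,184,84 mm top) and the dish at (525,183) with yaw -3°. So the keeper sits near 0.07 rad and the pivot near (531,281).

I lower the partly open fingers round the knob.

>>> {"op": "play_rows", "data": {
  "fingers": 0.3,
  "force": 30,
  "moves": [
    {"tx":0.012,"ty":0.1,"tz":-0.08,"rx":0,"ry":0,"rz":0},
    {"tx":0.025,"ty":0.212,"tz":-0.17,"rx":0,"ry":0,"rz":0},
    {"tx":0.025,"ty":0.212,"tz":-0.27,"rx":0,"ry":0,"rz":0},
    {"tx":0.025,"ty":0.212,"tz":-0.37,"rx":0,"ry":0,"rz":0},
    {"tx":0.025,"ty":0.212,"tz":-0.44,"rx":0,"ry":0,"rz":0},
    {"tx":0.025,"ty":0.212,"tz":-0.51,"rx":0,"ry":0,"rz":0},
    {"tx":0.025,"ty":0.212,"tz":-0.565,"rx":0,"ry":0,"rz":0},
    {"tx":0.025,"ty":0.212,"tz":-0.565,"rx":0,"ry":0,"rz":0}
  ]
}}

```text
t: 1.33
tcp_pos: [0.5311, 0.1819, 0.059]
tcp_rot: [-179.7, 0.1, 89.9]
force: [-0.3, -0.9, -0.8]
opening: 0.299
finger_force: 0.0
```

Run:
```python
import numpy as np
p=np.array([530.8,280.7]);k0=np.array([532.2,183.7])
for i in range(1,14):
    a=np.radians(-89.2+87.8*i/13);k=p+98*np.array([np.cos(a),np.sin(a)])-k0
    print(i,np.round(k/300,3),round(87.8*i/13/180,3))
```

```text
1 [ 0.038 -0.   ] 0.038
2 [0.076 0.007] 0.075
3 [0.113 0.018] 0.113
4 [0.148 0.034] 0.15
5 [0.181 0.054] 0.188
6 [0.211 0.078] 0.225
7 [0.238 0.105] 0.263
8 [0.262 0.135] 0.3
9 [0.283 0.168] 0.338
10 [0.299 0.203] 0.375
11 [0.311 0.239] 0.413
12 [0.319 0.277] 0.45
13 [0.322 0.315] 0.488
```

>>> {"op": "play_rows", "data": {
  "moves": [
    {"tx":0.038,"ty":0,"tz":0,"rx":0,"ry":0,"rz":0.038},
    {"tx":0.076,"ty":0.007,"tz":0,"rx":0,"ry":0,"rz":0.075},
    {"tx":0.113,"ty":0.018,"tz":0,"rx":0,"ry":0,"rz":0.113},
    {"tx":0.148,"ty":0.034,"tz":0,"rx":0,"ry":0,"rz":0.15},
    {"tx":0.181,"ty":0.054,"tz":0,"rx":0,"ry":0,"rz":0.188},
    {"tx":0.211,"ty":0.078,"tz":0,"rx":0,"ry":0,"rz":0.225},
    {"tx":0.238,"ty":0.105,"tz":0,"rx":0,"ry":0,"rz":0.263},
    {"tx":0.262,"ty":0.135,"tz":0,"rx":0,"ry":0,"rz":0.3},
    {"tx":0.283,"ty":0.168,"tz":0,"rx":0,"ry":0,"rz":0.338},
    {"tx":0.299,"ty":0.203,"tz":0,"rx":0,"ry":0,"rz":0.375},
    {"tx":0.311,"ty":0.239,"tz":0,"rx":0,"ry":0,"rz":0.413},
    {"tx":0.319,"ty":0.277,"tz":0,"rx":0,"ry":0,"rz":0.45},
    {"tx":0.322,"ty":0.315,"tz":0,"rx":0,"ry":0,"rz":0.488},
    {"tx":0.322,"ty":0.315,"tz":0,"rx":0,"ry":0,"rz":0.488},
    {"tx":0.322,"ty":0.315,"tz":0,"rx":0,"ry":0,"rz":0.488}
  ]
}}

```text
t: 2.58
tcp_pos: [0.6296, 0.2775, 0.0626]
tcp_rot: [180.0, 0.0, 177.6]
force: [0.3, -0.4, -0.3]
opening: 0.301
finger_force: 0.0
```

>>> {"op": "play_rows", "data": {
  "fingers": 0.8,
  "moves": [
    {"tx":0,"ty":0,"tz":0.1,"rx":0,"ry":0,"rz":0},
    {"tx":0,"ty":0,"tz":0.23,"rx":0,"ry":0,"rz":-0.03},
    {"tx":-0.06,"ty":-0.06,"tz":0.35,"rx":0,"ry":0,"rz":-0.07},
    {"tx":-0.12,"ty":-0.13,"tz":0.45,"rx":0,"ry":0,"rz":-0.11},
    {"tx":-0.2,"ty":-0.22,"tz":0.55,"rx":0,"ry":0,"rz":-0.15},
    {"tx":-0.27,"ty":-0.31,"tz":0.567,"rx":0,"ry":0,"rz":-0.19},
    {"tx":-0.347,"ty":-0.4,"tz":0.567,"rx":0,"ry":0,"rz":-0.23},
    {"tx":-0.347,"ty":-0.527,"tz":0.567,"rx":0,"ry":0,"rz":-0.27},
    {"tx":-0.347,"ty":-0.527,"tz":0.567,"rx":0,"ry":0,"rz":-0.31},
    {"tx":-0.347,"ty":-0.527,"tz":0.567,"rx":0,"ry":0,"rz":-0.35},
    {"tx":-0.347,"ty":-0.527,"tz":0.567,"rx":0,"ry":0,"rz":-0.39},
    {"tx":-0.347,"ty":-0.527,"tz":0.567,"rx":0,"ry":0,"rz":-0.43},
    {"tx":-0.347,"ty":-0.527,"tz":0.567,"rx":0,"ry":0,"rz":-0.47},
    {"tx":-0.347,"ty":-0.527,"tz":0.567,"rx":0,"ry":0,"rz":-0.505},
    {"tx":-0.347,"ty":-0.527,"tz":0.567,"rx":0,"ry":0,"rz":-0.505}
  ]
}}

```text
t: 3.83
tcp_pos: [0.5248, 0.119, 0.2324]
tcp_rot: [180.0, -0.0, 86.3]
force: [0.2, 0.4, 0.4]
opening: 0.8
finger_force: 0.0
```

```bash
cat > m3.py <<'E'
from h import *
import sys
c,im,d=snap("wrist");save(sys.argv[1],im);P=cloud(c,d);z=P[...,2]
near=(abs(P[...,0]-.526)<.14)&(abs(P[...,1]-.181)<.17)
hsv=cv2.cvtColor(im,cv2.COLOR_RGB2HSV)
g=near&(hsv[...,1]<70)&(z>.024)&(z<.036)
for k,s in(("die",g),("knob",(z>.079)&(z<.09)),("rim",near&(z>.041)&(z<.05)),("cavfloor",near&(z>.01)&(z<.0215)&(abs(P[...,0]-.526)<.04)&(abs(P[...,1]-.181)<.075))):
    n,l,st,_=cv2.connectedComponentsWithStats(s.astype(np.uint8))
    if n<2: print(k,0);continue
    i=1+np.argmax(st[1:,4]);q=P[l==i];r=cv2.minAreaRect((q[:,:2]*1000).astype(np.float32))
    print(k,len(q),np.round(np.r_[r[0],r[1],r[2]],1),"mean",np.round(q.mean(0)*1000,1))
print(get_state()["tcp_pos"],get_state()["tcp_rot"],get_state()["t"])
E
python3 m3.py wrist2.png
```

```text
die 13867 [526.2 180.3 223.2 110.   86.9] mean [524.9 182.5  29.8]
knob 17 [628.5 268.6   1.6   8.5  86. ] mean [628.1 268.6  81.5]
rim 2208 [525.1 183.7 143.1  51.8  87.3] mean [525.5 190.1  45.5]
cavfloor 4249 [525.2 183.5 112.7  44.   87. ] mean [525.6 185.9  19.8]
[0.52483654 0.11914038 0.23235145] [1.79972033e+02 2.36051611e-04 8.68087076e+01] 3.8833
```

View pics/wrist2.png

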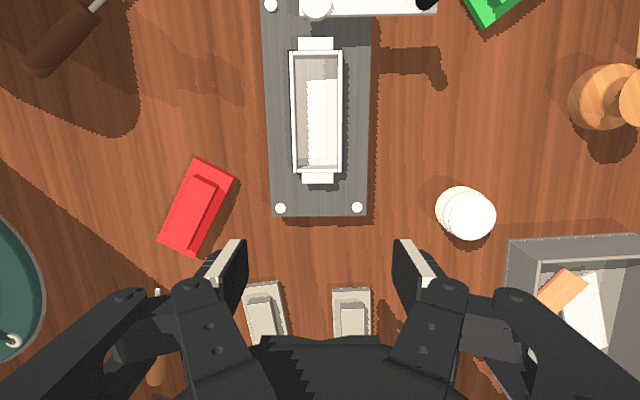

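The picture shows the keeper square to the die at the top (370,5) and the dish free, centred at (316,112). Now I grasp the dish across its width.

>>> {"op": "play_rows", "data": {
  "fingers": 0.8,
  "force": 40,
  "moves": [
    {"tx":0.001,"ty":0.1,"tz":-0.08,"rx":0,"ry":0,"rz":0},
    {"tx":0.001,"ty":0.215,"tz":-0.15,"rx":0,"ry":0,"rz":0},
    {"tx":0.001,"ty":0.215,"tz":-0.27,"rx":0,"ry":0,"rz":0},
    {"tx":0.001,"ty":0.215,"tz":-0.39,"rx":0,"ry":0,"rz":0},
    {"tx":0.001,"ty":0.215,"tz":-0.5,"rx":0,"ry":0,"rz":0},
    {"tx":0.001,"ty":0.215,"tz":-0.57,"rx":0,"ry":0,"rz":0},
    {"tx":0.001,"ty":0.215,"tz":-0.63,"rx":0,"ry":0,"rz":0},
    {"tx":0.001,"ty":0.215,"tz":-0.665,"rx":0,"ry":0,"rz":0},
    {"tx":0.001,"ty":0.215,"tz":-0.665,"rx":0,"ry":0,"rz":0},
    {"tx":0.001,"ty":0.215,"tz":-0.665,"rx":0,"ry":0,"rz":0}
  ]
}}

```text
t: 4.72
tcp_pos: [0.5252, 0.1841, 0.0325]
tcp_rot: [-180.0, 0.0, 87.0]
force: [0.3, 0.9, 0.3]
opening: 0.798
finger_force: 0.0
```

>>> {"op": "play_rows", "data": {
  "fingers": 0.4,
  "force": 40,
  "moves": [
    {"tx":0,"ty":0,"tz":0,"rx":0,"ry":0,"rz":0},
    {"tx":0,"ty":0,"tz":0,"rx":0,"ry":0,"rz":0},
    {"tx":0,"ty":0,"tz":0,"rx":0,"ry":0,"rz":0},
    {"tx":0,"ty":0,"tz":0,"rx":0,"ry":0,"rz":0},
    {"tx":0,"ty":0,"tz":0,"rx":0,"ry":0,"rz":0},
    {"tx":0,"ty":0,"tz":0,"rx":0,"ry":0,"rz":0}
  ]
}}

```text
t: 5.22
tcp_pos: [0.5259, 0.1844, 0.0337]
tcp_rot: [179.9, -0.0, 87.0]
force: [-1.3, -1.3, 4.4]
opening: 0.594
finger_force: 41.5
```

>>> {"op": "play_rows", "data": {
  "force": 60,
  "moves": [
    {"tx":0,"ty":0,"tz":0.02,"rx":0,"ry":0,"rz":0},
    {"tx":0,"ty":0,"tz":0.05,"rx":0,"ry":0,"rz":0},
    {"tx":0,"ty":0,"tz":0.09,"rx":0,"ry":0,"rz":0},
    {"tx":0,"ty":0,"tz":0.14,"rx":0,"ry":0,"rz":0},
    {"tx":0,"ty":0,"tz":0.2,"rx":0,"ry":0,"rz":0},
    {"tx":0,"ty":0,"tz":0.27,"rx":0,"ry":0,"rz":0},
    {"tx":0,"ty":0,"tz":0.33,"rx":0,"ry":0,"rz":0},
    {"tx":0,"ty":0,"tz":0.37,"rx":0,"ry":0,"rz":0},
    {"tx":0,"ty":0,"tz":0.37,"rx":0,"ry":0,"rz":0}
  ]
}}

```text
t: 5.97
tcp_pos: [0.5265, 0.1848, 0.1467]
tcp_rot: [179.8, -0.1, 87.0]
force: [-0.3, 0.7, -2.6]
opening: 0.584
finger_force: 63.9
```

```bash
cat > m4.py <<'E'
from h import *
print(get_state()["tcp_pos"],get_state()["tcp_rot"],get_state()["opening"],get_state()["t"])
for n in("side","scene"):
    c,im,d=snap(n);P=cloud(c,d);z=P[...,2];hsv=cv2.cvtColor(im,cv2.COLOR_RGB2HSV)
    s=(hsv[...,1]<40)&(hsv[...,2]>140)&(z>.1)&(z<.19)&(abs(P[...,0]-.526)<.05)&(abs(P[...,1]-.183)<.09)
    q=P[s];print(n,len(q),np.round(q.min(0)*1000),np.round(q.max(0)*1000),np.round(np.percentile(q[:,2],[2,98])*1000))
    save(n+"3.png",im)
    for k,lo,hi,x,y,r in(("cav",.01,.022,.526,.182,.07),("pad",.018,.026,.4955,-.3885,.1)):
        s=(z>lo)&(z<hi)&(np.hypot(P[...,0]-x,P[...,1]-y)<r);q=P[s];w=cv2.minAreaRect((q[:,:2]*1000).astype(np.float32));print(k,len(q),np.round(np.r_[w[0],w[1],w[2]],1),np.round(np.median(q[:,2])*1000,1))
E
python3 m4.py; python3 -c "
import cv2;a=cv2.imread('pics/side3.png')[30:270,230:430];cv2.imwrite('pics/crop3.png',cv2.resize(a,None,fx=2,fy=2))"
```

```text
[0.52646174 0.18477174 0.14672168] [ 1.79750727e+02 -6.55866501e-02  8.69578781e+01] 0.5841754394886529 5.9667
side 699 [495. 108. 128.] [558. 252. 189.] [130. 162.]
cav 624 [513.4 187.7 119.1  86.5  86.7] 16.1
pad 4995 [ 494.3 -390.4  171.8  171.5   12.7] 21.7
scene 257 [500. 112. 129.] [556. 254. 161.] [130. 159.]
cav 798 [538.6 180.8 122.9  91.1  86.3] 16.4
pad 1673 [ 496.9 -388.6  170.8  170.8   61.5] 22.4
```

View pics/crop3.png

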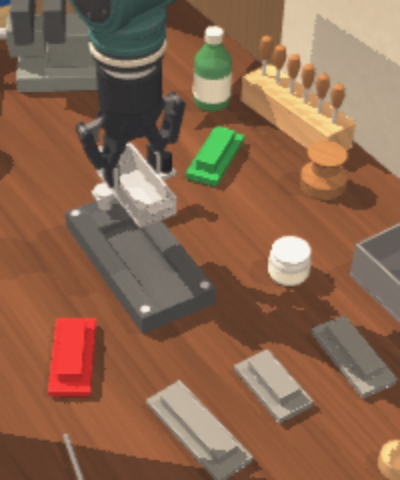

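The crop shows the dish held level above the empty cavity (crop 145,190), with its underside at about 129 mm. I carry it to the pad centre at (495.5,-389.5).

>>> {"op": "play_rows", "data": {
  "moves": [
    {"tx":-0.003,"ty":-0.05,"tz":0,"rx":0,"ry":0,"rz":0},
    {"tx":-0.008,"ty":-0.14,"tz":0,"rx":0,"ry":0,"rz":0},
    {"tx":-0.013,"ty":-0.25,"tz":0,"rx":0,"ry":0,"rz":0},
    {"tx":-0.019,"ty":-0.36,"tz":0,"rx":0,"ry":0,"rz":0},
    {"tx":-0.025,"ty":-0.47,"tz":0,"rx":0,"ry":0,"rz":0},
    {"tx":-0.031,"ty":-0.58,"tz":0,"rx":0,"ry":0,"rz":0},
    {"tx":-0.037,"ty":-0.69,"tz":0,"rx":0,"ry":0,"rz":0},
    {"tx":-0.043,"ty":-0.8,"tz":0,"rx":0,"ry":0,"rz":0},
    {"tx":-0.048,"ty":-0.9,"tz":0,"rx":0,"ry":0,"rz":0},
    {"tx":-0.053,"ty":-1.0,"tz":0,"rx":0,"ry":0,"rz":0}
  ]
}}

```text
t: 6.9
tcp_pos: [0.5085, -0.1169, 0.1425]
tcp_rot: [-179.9, -0.0, 86.9]
force: [0.6, 0.6, -2.6]
opening: 0.59
finger_force: 63.9
```

>>> {"op": "play_rows", "data": {
  "moves": [
    {"tx":-0.006,"ty":-0.1,"tz":0,"rx":0,"ry":0,"rz":0},
    {"tx":-0.012,"ty":-0.21,"tz":0,"rx":0,"ry":0,"rz":0},
    {"tx":-0.018,"ty":-0.32,"tz":0,"rx":0,"ry":0,"rz":0},
    {"tx":-0.024,"ty":-0.43,"tz":0,"rx":0,"ry":0,"rz":0},
    {"tx":-0.03,"ty":-0.54,"tz":0,"rx":0,"ry":0,"rz":0},
    {"tx":-0.036,"ty":-0.65,"tz":0,"rx":0,"ry":0,"rz":0},
    {"tx":-0.042,"ty":-0.75,"tz":0,"rx":0,"ry":0,"rz":0},
    {"tx":-0.047,"ty":-0.84,"tz":0,"rx":0,"ry":0,"rz":0},
    {"tx":-0.05,"ty":-0.89,"tz":0,"rx":0,"ry":0,"rz":0},
    {"tx":-0.051,"ty":-0.912,"tz":0,"rx":0,"ry":0,"rz":0},
    {"tx":-0.051,"ty":-0.912,"tz":0,"rx":0,"ry":0,"rz":0},
    {"tx":-0.051,"ty":-0.912,"tz":0,"rx":0,"ry":0,"rz":0}
  ]
}}

```text
t: 7.9
tcp_pos: [0.494, -0.3881, 0.1429]
tcp_rot: [-180.0, -0.1, 87.0]
force: [0.1, 0.2, -2.3]
opening: 0.588
finger_force: 63.9
```

>>> {"op": "play_rows", "data": {
  "moves": [
    {"tx":0,"ty":0,"tz":-0.06,"rx":0,"ry":0,"rz":0},
    {"tx":0,"ty":0,"tz":-0.13,"rx":0,"ry":0,"rz":0},
    {"tx":0,"ty":0,"tz":-0.2,"rx":0,"ry":0,"rz":0},
    {"tx":0,"ty":0,"tz":-0.26,"rx":0,"ry":0,"rz":0},
    {"tx":0,"ty":0,"tz":-0.3,"rx":0,"ry":0,"rz":0},
    {"tx":0,"ty":0,"tz":-0.32,"rx":0,"ry":0,"rz":0},
    {"tx":0,"ty":0,"tz":-0.325,"rx":0,"ry":0,"rz":0},
    {"tx":0,"ty":0,"tz":-0.325,"rx":0,"ry":0,"rz":0}
  ]
}}

```text
t: 8.57
tcp_pos: [0.4943, -0.3883, 0.0462]
tcp_rot: [-180.0, -0.0, 87.0]
force: [0.9, -0.6, -3.5]
opening: 0.584
finger_force: 63.8
```

```bash
cat > m5.py <<'E'
from h import *
print(get_state()["tcp_pos"],get_state()["force"])
for n in("side","scene"):
    c,im,d=snap(n);P=cloud(c,d);z=P[...,2];hsv=cv2.cvtColor(im,cv2.COLOR_RGB2HSV)
    s=(hsv[...,1]<50)&(hsv[...,2]>100)&(z>.024)&(z<.08)&(abs(P[...,0]-.495)<.06)&(abs(P[...,1]+.389)<.09)
    q=P[s];t=q[q[:,2]>.045]
    print(n,len(q),np.round(np.percentile(q,[2,98],axis=0)*1000,1).tolist())
E
python3 m5.py
```

```text
[ 0.49433821 -0.38832728  0.04617744] [ 0.9136914  -0.61546106 -3.51788484]
side 1339 [[464.8, -459.8, 29.3], [517.4, -324.1, 61.6]]
scene 605 [[469.2, -450.8, 30.1], [524.2, -321.9, 61.0]]
```

>>> {"op": "play_rows", "data": {
  "moves": [
    {"tx":0,"ty":0,"tz":-0.006,"rx":0,"ry":0,"rz":0},
    {"tx":0,"ty":0,"tz":-0.012,"rx":0,"ry":0,"rz":0},
    {"tx":0,"ty":0,"tz":-0.016,"rx":0,"ry":0,"rz":0},
    {"tx":0,"ty":0,"tz":-0.019,"rx":0,"ry":0,"rz":0},
    {"tx":0,"ty":0,"tz":-0.021,"rx":0,"ry":0,"rz":0},
    {"tx":0,"ty":0,"tz":-0.021,"rx":0,"ry":0,"rz":0},
    {"tx":0,"ty":0,"tz":-0.021,"rx":0,"ry":0,"rz":0}
  ]
}}

```text
t: 9.25
tcp_pos: [0.4941, -0.3891, 0.0399]
tcp_rot: [180.0, 0.0, 86.9]
force: [-2.8, 1.5, 4.6]
opening: 0.589
finger_force: 64.7
```

Contact was felt: the force went from -3.5 to +4.6 N. I release the dish.

>>> {"op": "play_rows", "data": {
  "fingers": 0.8,
  "moves": [
    {"tx":0,"ty":0,"tz":0,"rx":0,"ry":0,"rz":0},
    {"tx":0,"ty":0,"tz":0,"rx":0,"ry":0,"rz":0},
    {"tx":0,"ty":0,"tz":0,"rx":0,"ry":0,"rz":0},
    {"tx":0,"ty":0,"tz":0,"rx":0,"ry":0,"rz":0},
    {"tx":0,"ty":0,"tz":0,"rx":0,"ry":0,"rz":0}
  ]
}}

```text
t: 9.67
tcp_pos: [0.4941, -0.3891, 0.0396]
tcp_rot: [-180.0, 0.0, 86.9]
force: [-0.6, -0.1, 0.9]
opening: 0.801
finger_force: 0.0
```

>>> {"op": "play_rows", "data": {
  "moves": [
    {"tx":0,"ty":0,"tz":0.04,"rx":0,"ry":0,"rz":0},
    {"tx":0,"ty":0,"tz":0.1,"rx":0,"ry":0,"rz":0},
    {"tx":0,"ty":0,"tz":0.2,"rx":0,"ry":0,"rz":0},
    {"tx":0,"ty":0,"tz":0.32,"rx":0,"ry":0,"rz":0},
    {"tx":0.1,"ty":0.1,"tz":0.44,"rx":0,"ry":0,"rz":0},
    {"tx":0.2,"ty":0.2,"tz":0.55,"rx":0,"ry":0,"rz":0},
    {"tx":0.3,"ty":0.31,"tz":0.6,"rx":0,"ry":0,"rz":0},
    {"tx":0.4,"ty":0.42,"tz":0.6,"rx":0,"ry":0,"rz":0},
    {"tx":0.5,"ty":0.52,"tz":0.6,"rx":0,"ry":0,"rz":0},
    {"tx":0.58,"ty":0.62,"tz":0.6,"rx":0,"ry":0,"rz":0},
    {"tx":0.58,"ty":0.7,"tz":0.6,"rx":0,"ry":0,"rz":0},
    {"tx":0.58,"ty":0.7,"tz":0.6,"rx":0,"ry":0,"rz":0},
    {"tx":0.58,"ty":0.7,"tz":0.6,"rx":0,"ry":0,"rz":0}
  ]
}}

```text
t: 10.75
tcp_pos: [0.6692, -0.1763, 0.2193]
tcp_rot: [-180.0, -0.0, 87.2]
force: [0.5, 0.1, 0.2]
opening: 0.799
finger_force: 0.0
```

```bash
python3 m5.py
cat > m6.py <<'E'
from h import *
s0=get_state();c,im,d=snap("wrist");save("wrist6.png",im);P=cloud(c,d);z=P[...,2]
for n,P in(("wrist",P),)+tuple((n,cloud(camera_info(n),get_image(n)[1])) for n in("side","scene")):
  z=P[...,2]
  for k,lo,hi in(("foot",.007,.04),("rib",.026,.036)):
    s=(z>lo)&(z<hi)&(abs(P[...,0]-.668)<.045)&(abs(P[...,1]+.109)<.08);q=P[s]
    if len(q)<9:continue
    r=cv2.minAreaRect((q[:,:2]*1000).astype(np.float32));print(n,k,len(q),np.round(np.r_[r[0],r[1],r[2]],1),np.round(np.percentile(q[:,2],95)*1000,1))
print(s0["tcp_pos"],s0["tcp_rot"],s0["joint_positions"],s0["t"])
E
python3 m6.py
```

```text
[ 0.66915081 -0.17625187  0.21929017] [0.50662522 0.09503204 0.24419058]
side 1810 [[465.4, -459.7, 24.4], [519.2, -326.1, 54.1]]
scene 800 [[467.3, -454.6, 24.7], [522.9, -323.9, 53.7]]
wrist foot 5500 [ 668.3 -107.4  119.1   51.2   84.1] 30.7
wrist rib 2657 [ 668.3 -107.4   88.9   30.    84.1] 31.0
side foot 801 [ 668.  -109.7  120.8   54.2   83.8] 31.8
side rib 351 [ 667.5 -110.4   90.7   33.8   83. ] 32.5
scene foot 934 [ 668.7 -108.5  120.2   54.3   84.6] 31.3
scene rib 375 [ 668.9 -108.9   89.9   32.4   83.3] 31.9
[ 0.66799089 -0.17925523  0.21948275] [-1.79988676e+02  1.52027920e-02  8.69721896e+01] [-2.17562662e+01  3.26551994e+01  2.40938939e+01  8.14445374e+01
 -1.80337097e-02  7.12715466e+01] 10.85
```

View pics/wrist6.png

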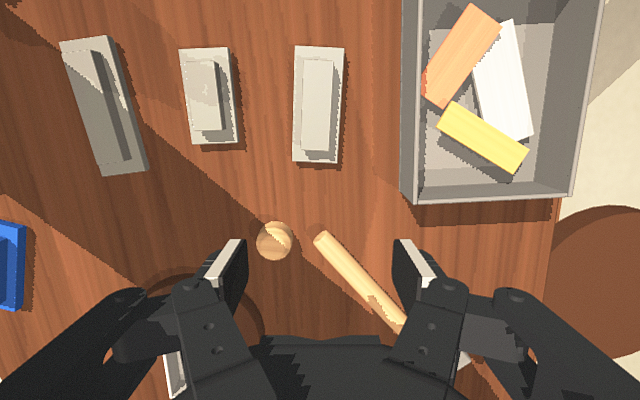

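The dish stands on the pad with its rim at 52 mm, centred within a few mm. The wrist picture shows punch_a at (318,105), 119 x 51 mm with its rib 31 mm high, at (668.3,-107.4) and long axis 84°. The doming block is at (275,240). Now I grasp the rib.

>>> {"op": "play_rows", "data": {
  "fingers": 0.6,
  "force": 50,
  "moves": [
    {"tx":0.001,"ty":0.1,"tz":-0.06,"rx":0,"ry":0,"rz":-0.008},
    {"tx":0.001,"ty":0.2,"tz":-0.14,"rx":0,"ry":0,"rz":-0.016},
    {"tx":0.001,"ty":0.24,"tz":-0.26,"rx":0,"ry":0,"rz":-0.016},
    {"tx":0.001,"ty":0.24,"tz":-0.38,"rx":0,"ry":0,"rz":-0.016},
    {"tx":0.001,"ty":0.24,"tz":-0.5,"rx":0,"ry":0,"rz":-0.016},
    {"tx":0.001,"ty":0.24,"tz":-0.58,"rx":0,"ry":0,"rz":-0.016},
    {"tx":0.001,"ty":0.24,"tz":-0.64,"rx":0,"ry":0,"rz":-0.016},
    {"tx":0.001,"ty":0.24,"tz":-0.67,"rx":0,"ry":0,"rz":-0.016},
    {"tx":0.001,"ty":0.24,"tz":-0.67,"rx":0,"ry":0,"rz":-0.016},
    {"tx":0.001,"ty":0.24,"tz":-0.67,"rx":0,"ry":0,"rz":-0.016}
  ]
}}

```text
t: 11.83
tcp_pos: [0.6685, -0.1079, 0.0192]
tcp_rot: [180.0, 0.0, 84.0]
force: [-0.5, 0.4, 0.6]
opening: 0.601
finger_force: 0.0
```

>>> {"op": "play_rows", "data": {
  "fingers": 0.2,
  "force": 60,
  "moves": [
    {"tx":0,"ty":0,"tz":0,"rx":0,"ry":0,"rz":0},
    {"tx":0,"ty":0,"tz":0,"rx":0,"ry":0,"rz":0},
    {"tx":0,"ty":0,"tz":0,"rx":0,"ry":0,"rz":0},
    {"tx":0,"ty":0,"tz":0,"rx":0,"ry":0,"rz":0},
    {"tx":0,"ty":0,"tz":0,"rx":0,"ry":0,"rz":0},
    {"tx":0,"ty":0,"tz":0,"rx":0,"ry":0,"rz":0}
  ]
}}

```text
t: 12.33
tcp_pos: [0.6693, -0.1076, 0.0204]
tcp_rot: [179.8, 0.0, 84.1]
force: [-1.8, -1.1, 7.0]
opening: 0.333
finger_force: 60.0
```

>>> {"op": "play_rows", "data": {
  "moves": [
    {"tx":0,"ty":0,"tz":0.05,"rx":0,"ry":0,"rz":0},
    {"tx":0,"ty":0,"tz":0.13,"rx":0,"ry":0,"rz":0},
    {"tx":0,"ty":0,"tz":0.23,"rx":0,"ry":0,"rz":0},
    {"tx":0,"ty":0,"tz":0.34,"rx":0,"ry":0,"rz":0.004},
    {"tx":-0.06,"ty":0.08,"tz":0.45,"rx":0,"ry":0,"rz":0.008},
    {"tx":-0.13,"ty":0.17,"tz":0.55,"rx":0,"ry":0,"rz":0.012},
    {"tx":-0.2,"ty":0.26,"tz":0.65,"rx":0,"ry":0,"rz":0.017},
    {"tx":-0.27,"ty":0.37,"tz":0.65,"rx":0,"ry":0,"rz":0.017},
    {"tx":-0.34,"ty":0.47,"tz":0.65,"rx":0,"ry":0,"rz":0.017},
    {"tx":-0.41,"ty":0.57,"tz":0.65,"rx":0,"ry":0,"rz":0.017},
    {"tx":-0.46,"ty":0.66,"tz":0.65,"rx":0,"ry":0,"rz":0.017},
    {"tx":-0.48,"ty":0.72,"tz":0.65,"rx":0,"ry":0,"rz":0.017},
    {"tx":-0.48,"ty":0.74,"tz":0.65,"rx":0,"ry":0,"rz":0.017},
    {"tx":-0.48,"ty":0.74,"tz":0.65,"rx":0,"ry":0,"rz":0.017},
    {"tx":-0.48,"ty":0.74,"tz":0.65,"rx":0,"ry":0,"rz":0.017},
    {"tx":-0.48,"ty":0.74,"tz":0.65,"rx":0,"ry":0,"rz":0.017}
  ]
}}

```text
t: 13.67
tcp_pos: [0.525, 0.114, 0.2137]
tcp_rot: [180.0, 0.0, 87.1]
force: [0.2, 0.2, -2.4]
opening: 0.329
finger_force: 60.1
```

```bash
python3 m3.py wrist7.png
python3 - <<'E'
from h import *
# held punch in external views, and cavity mouth from wrist edges
s=get_state()["tcp_pos"];c,im,d=snap("wrist");P=cloud(c,d);z=P[...,2]
near=(abs(P[...,0]-.526)<.045)&(abs(P[...,1]-.182)<.09)
f=near&(z>.01)&(z<.0225);n,l,st,_=cv2.connectedComponentsWithStats(f.astype(np.uint8));q=P[l==1+np.argmax(st[1:,4])]
r=cv2.minAreaRect((q[:,:2]*1000).astype(np.float32));print("floor",np.round(np.r_[r[0],r[1],r[2]],2),np.median(q[:,2]))
rr=R.from_euler('z',-87,degrees=True).as_matrix()[:2,:2]
w=q[:,:2]@rr.T*1000;print(np.round(np.percentile(w,[.5,2,98,99.5],axis=0),1).tolist())
print("held", [(n,np.round(np.nanmedian(P[200:,:,2]),3)) for n in["wrist"]])
E
```

```text
die 9609 [525.6 175.  210.8 110.2  86.8] mean [527.4 230.6  29.7]
knob 0
rim 7 [5.814e+02 2.685e+02 3.000e-01 5.100e+00 8.380e+01] mean [581.4 268.4  49.2]
cavfloor 4670 [527.3 204.1  83.1  55.3  87. ] mean [527.3 205.6  15.9]
[0.52492351 0.11391655 0.21354137] [1.79998355e+02 1.18076675e-02 8.70548514e+01] 13.7167
floor [527.23 204.03  83.07  55.27  86.93] 0.015825823776768944
[[189.9, -543.4], [191.0, -542.7], [272.4, -488.9], [272.7, -488.3]]
held [('wrist', np.float64(0.206))]
```

View pics/wrist7.png

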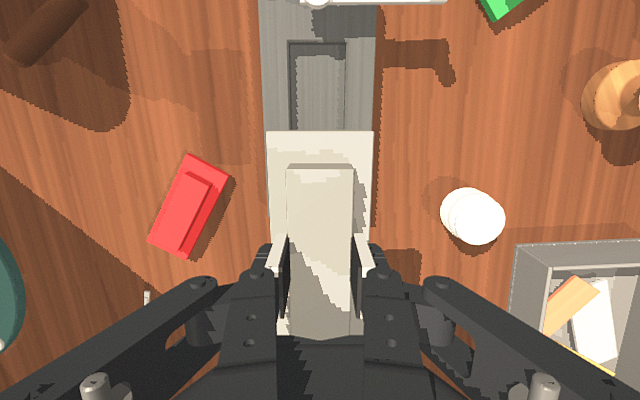

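The picture shows the empty cavity's far end at (316,42) and the held punch's far end at (320,132), square to it. I compare both in the same camera.

Run:
```python
from h import *
s=get_state();c,im,d=snap("wrist");P=cloud(c,d);z=P[...,2]
t=s["tcp_pos"];print(t,s["tcp_rot"])
rr=R.from_euler('z',-87,degrees=True).as_matrix()[:2,:2]
u,v=np.meshgrid(np.arange(640),np.arange(400))
for k,lo,hi in(("foot",.195,.213),("rib",.216,.232)):
    m=(z>lo)&(z<hi)&(v<232)&(v>120)&(u>240)&(u<400);q=P[m];w=q[:,:2]@rr.T*1000
    print(k,len(q),np.round(np.percentile(w,[0.5,50,99.5],axis=0),1).tolist(),np.round(np.median(q[:,2]),4))
    for a in(150,160,170): 
        b=w[abs(w[:,0]-a)<2]
        if len(b):print(a,np.round([b[:,1].min(),b[:,1].max(),b[:,1].mean()],1))
print("tcp rot",rr@t[:2]*1000)
```

```text
[0.52486816 0.11394369 0.21350559] [-1.79997528e+02  1.01086713e-02  8.70456250e+01]
foot 6089 [[150.7, -543.4], [187.8, -517.9], [200.8, -492.9]] 0.2069
150 [-543.4 -492.8 -519. ]
160 [-543.6 -492.5 -517.9]
170 [-543.2 -492.7 -518.2]
rib 4420 [[156.8, -532.9], [172.4, -518.0], [185.9, -503.4]] 0.2228
160 [-533.  -503.3 -518.2]
170 [-533.2 -503.2 -518.2]
tcp rot [ 141.25701124 -518.18549843]
```

>>> {"op": "play_rows", "data": {
  "moves": [
    {"tx":0.005,"ty":0.08,"tz":0,"rx":0,"ry":0,"rz":0},
    {"tx":0.005,"ty":0.17,"tz":0,"rx":0,"ry":0,"rz":0},
    {"tx":0.005,"ty":0.233,"tz":-0.04,"rx":0,"ry":0,"rz":0},
    {"tx":0.005,"ty":0.233,"tz":-0.12,"rx":0,"ry":0,"rz":0},
    {"tx":0.005,"ty":0.233,"tz":-0.22,"rx":0,"ry":0,"rz":0},
    {"tx":0.005,"ty":0.233,"tz":-0.32,"rx":0,"ry":0,"rz":0},
    {"tx":0.005,"ty":0.233,"tz":-0.42,"rx":0,"ry":0,"rz":0},
    {"tx":0.005,"ty":0.233,"tz":-0.49,"rx":0,"ry":0,"rz":0},
    {"tx":0.005,"ty":0.233,"tz":-0.52,"rx":0,"ry":0,"rz":0},
    {"tx":0.005,"ty":0.233,"tz":-0.52,"rx":0,"ry":0,"rz":0},
    {"tx":0.005,"ty":0.233,"tz":-0.52,"rx":0,"ry":0,"rz":0}
  ]
}}

```text
t: 14.73
tcp_pos: [0.5264, 0.1846, 0.0582]
tcp_rot: [180.0, -0.0, 87.1]
force: [0.1, 0.7, -1.9]
opening: 0.333
finger_force: 60.0
```

>>> {"op": "play_rows", "data": {
  "moves": [
    {"tx":0,"ty":-0.001,"tz":-0.015,"rx":0,"ry":0,"rz":0},
    {"tx":0,"ty":-0.001,"tz":-0.025,"rx":0,"ry":0,"rz":0},
    {"tx":0,"ty":-0.001,"tz":-0.035,"rx":0,"ry":0,"rz":0},
    {"tx":0,"ty":-0.001,"tz":-0.045,"rx":0,"ry":0,"rz":0},
    {"tx":0,"ty":-0.001,"tz":-0.055,"rx":0,"ry":0,"rz":0},
    {"tx":0,"ty":-0.001,"tz":-0.062,"rx":0,"ry":0,"rz":0},
    {"tx":0,"ty":-0.001,"tz":-0.062,"rx":0,"ry":0,"rz":0}
  ]
}}

```text
t: 15.32
tcp_pos: [0.5257, 0.1845, 0.0385]
tcp_rot: [-180.0, 0.0, 87.1]
force: [0.2, 0.6, -1.4]
opening: 0.327
finger_force: 60.1
```

No contact yet, and the foot is inside the cavity with its bottom near 18 mm. I go down the last bit, then release.

>>> {"op": "play_rows", "data": {
  "moves": [
    {"tx":0,"ty":0,"tz":-0.004,"rx":0,"ry":0,"rz":0},
    {"tx":0,"ty":0,"tz":-0.008,"rx":0,"ry":0,"rz":0},
    {"tx":0,"ty":0,"tz":-0.01,"rx":0,"ry":0,"rz":0},
    {"tx":0,"ty":0,"tz":-0.01,"rx":0,"ry":0,"rz":0},
    {"tx":0,"ty":0,"tz":-0.01,"rx":0,"ry":0,"rz":0}
  ]
}}

```text
t: 15.73
tcp_pos: [0.526, 0.1845, 0.0364]
tcp_rot: [180.0, -0.0, 87.1]
force: [-2.3, -1.0, 5.1]
opening: 0.328
finger_force: 60.8
```

>>> {"op": "play_rows", "data": {
  "fingers": 0.55,
  "moves": [
    {"tx":0,"ty":0,"tz":0,"rx":0,"ry":0,"rz":0},
    {"tx":0,"ty":0,"tz":0,"rx":0,"ry":0,"rz":0},
    {"tx":0,"ty":0,"tz":0,"rx":0,"ry":0,"rz":0},
    {"tx":0,"ty":0,"tz":0,"rx":0,"ry":0,"rz":0}
  ]
}}

```text
t: 16.07
tcp_pos: [0.526, 0.1845, 0.036]
tcp_rot: [180.0, -0.0, 87.1]
force: [-0.2, 0.3, -0.2]
opening: 0.553
finger_force: 0.0
```

>>> {"op": "play_rows", "data": {
  "moves": [
    {"tx":0,"ty":0,"tz":0.06,"rx":0,"ry":0,"rz":0},
    {"tx":0,"ty":0,"tz":0.15,"rx":0,"ry":0,"rz":0},
    {"tx":0,"ty":0,"tz":0.27,"rx":0,"ry":0,"rz":0},
    {"tx":0,"ty":0,"tz":0.4,"rx":0,"ry":0,"rz":0},
    {"tx":0,"ty":-0.08,"tz":0.52,"rx":0,"ry":0,"rz":0},
    {"tx":0,"ty":-0.17,"tz":0.61,"rx":0,"ry":0,"rz":0},
    {"tx":0,"ty":-0.22,"tz":0.65,"rx":0,"ry":0,"rz":0},
    {"tx":0,"ty":-0.22,"tz":0.65,"rx":0,"ry":0,"rz":0},
    {"tx":0,"ty":-0.22,"tz":0.65,"rx":0,"ry":0,"rz":0},
    {"tx":0,"ty":-0.22,"tz":0.65,"rx":0,"ry":0,"rz":0}
  ]
}}

```text
t: 16.9
tcp_pos: [0.5256, 0.1189, 0.23]
tcp_rot: [-179.9, -0.0, 87.1]
force: [-0.1, 0.3, -0.0]
opening: 0.548
finger_force: 0.0
```

```bash
cat > m8.py <<'E'
from h import *
s=get_state()
c,im,d=snap("wrist");save("wrist8.png",im);P=cloud(c,d);z=P[...,2];print(s["tcp_pos"],s["tcp_rot"],s["t"])
near=(abs(P[...,0]-.526)<.03)&(abs(P[...,1]-.184)<.075)
q=P[near&(z>.04)&(z<.052)];r=cv2.minAreaRect((q[:,:2]*1000).astype(np.float32));print("rib",len(q),np.round(np.r_[r[0],r[1],r[2]],1),np.round(np.median(q[:,2]),4))
a=P[near&(z>.026)&(z<.036)];print("foot top z",np.round(np.percentile(a[:,2],[5,50,95]),4))
A=np.c_[q[:,:2],np.ones(len(q))];print("tilt",np.linalg.lstsq(A,q[:,2],rcond=None)[0][:2])
for n in("wrist","side","scene"):
    Q=P if n=="wrist" else cloud(camera_info(n),get_image(n)[1]);z=Q[...,2]
    q=Q[(z>.079)&(z<.09)&(np.hypot(Q[...,0]-.53,Q[...,1]-.28)<.125)];
    if len(q):r=cv2.minAreaRect((q[:,:2]*1000).astype(np.float32));print(n,"knob",len(q),np.round(np.r_[r[0],r[1]],1))
E
python3 m8.py
```

```text
[0.52557663 0.11893296 0.23002838] [-1.79930625e+02 -4.30067736e-03  8.71197082e+01] 16.9
rib 2689 [525.9 184.7  88.1  29.9  86.8] 0.0457
foot top z [0.028  0.0297 0.031 ]
tilt [0.00387292 0.00018284]
wrist knob 29 [628.3 268.8   1.8   9.2]
side knob 26 [628.9 273.4  15.   14.9]
scene knob 51 [629.8 275.3  16.8  15.3]
```

View pics/wrist8.png

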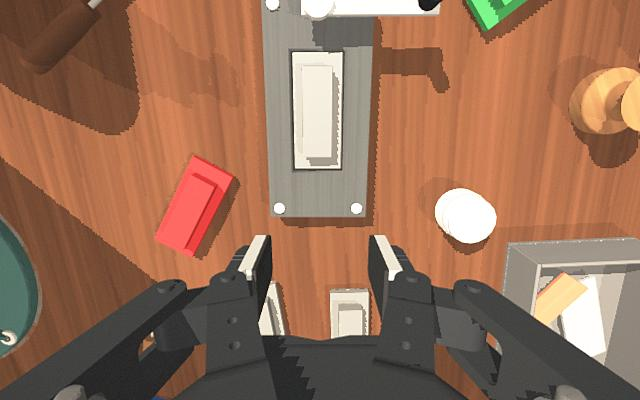

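The picture shows the punch sunk in the cavity at (317,110), rib top 45.7 mm, level; the keeper bar is at (370,5). I return to the knob at about (629,275).

>>> {"op": "play_rows", "data": {
  "fingers": 0.32,
  "moves": [
    {"tx":0.05,"ty":0.05,"tz":0,"rx":0,"ry":0,"rz":0.038},
    {"tx":0.1,"ty":0.12,"tz":0,"rx":0,"ry":0,"rz":0.076},
    {"tx":0.15,"ty":0.2,"tz":0,"rx":0,"ry":0,"rz":0.114},
    {"tx":0.2,"ty":0.28,"tz":0,"rx":0,"ry":0,"rz":0.152},
    {"tx":0.25,"ty":0.36,"tz":0,"rx":0,"ry":0,"rz":0.19},
    {"tx":0.3,"ty":0.44,"tz":0,"rx":0,"ry":0,"rz":0.228},
    {"tx":0.346,"ty":0.52,"tz":0,"rx":0,"ry":0,"rz":0.266},
    {"tx":0.346,"ty":0.52,"tz":0,"rx":0,"ry":0,"rz":0.304},
    {"tx":0.346,"ty":0.52,"tz":0,"rx":0,"ry":0,"rz":0.342},
    {"tx":0.346,"ty":0.52,"tz":0,"rx":0,"ry":0,"rz":0.38},
    {"tx":0.346,"ty":0.52,"tz":0,"rx":0,"ry":0,"rz":0.418},
    {"tx":0.346,"ty":0.52,"tz":0,"rx":0,"ry":0,"rz":0.456},
    {"tx":0.346,"ty":0.52,"tz":0,"rx":0,"ry":0,"rz":0.494},
    {"tx":0.346,"ty":0.52,"tz":-0.12,"rx":0,"ry":0,"rz":0.5},
    {"tx":0.346,"ty":0.52,"tz":-0.24,"rx":0,"ry":0,"rz":0.5},
    {"tx":0.346,"ty":0.52,"tz":-0.35,"rx":0,"ry":0,"rz":0.5},
    {"tx":0.346,"ty":0.52,"tz":-0.4,"rx":0,"ry":0,"rz":0.5},
    {"tx":0.346,"ty":0.52,"tz":-0.4,"rx":0,"ry":0,"rz":0.5}
  ]
}}

```text
t: 18.55
tcp_pos: [0.6272, 0.2745, 0.1063]
tcp_rot: [-179.9, -0.4, 177.2]
force: [0.1, 0.2, -0.1]
opening: 0.322
finger_force: 0.0
```

Run:
```python
import numpy as np
p=np.array([530.8,280.7]);k0=np.array([629.3,275])
for i in range(1,14):
    a=np.radians(-3.4-90.6*i/13);k=p+98*np.array([np.cos(a),np.sin(a)])-k0
    print(i,np.round(k/300,3),round(-90.6*i/13/180,3))
```

```text
1 [-0.007 -0.04 ] -0.039
2 [-0.017 -0.078] -0.077
3 [-0.031 -0.115] -0.116
4 [-0.049 -0.151] -0.155
5 [-0.072 -0.183] -0.194
6 [-0.098 -0.213] -0.232
7 [-0.128 -0.239] -0.271
8 [-0.161 -0.261] -0.31
9 [-0.196 -0.28 ] -0.348
10 [-0.233 -0.294] -0.387
11 [-0.272 -0.303] -0.426
12 [-0.311 -0.307] -0.465
13 [-0.351 -0.307] -0.503
```

>>> {"op": "play_rows", "data": {
  "moves": [
    {"tx":0.004,"ty":0.001,"tz":-0.05,"rx":0,"ry":0,"rz":0},
    {"tx":0.004,"ty":0.001,"tz":-0.1,"rx":0,"ry":0,"rz":0},
    {"tx":0.004,"ty":0.001,"tz":-0.14,"rx":0,"ry":0,"rz":0},
    {"tx":0.004,"ty":0.001,"tz":-0.148,"rx":0,"ry":0,"rz":0},
    {"tx":0.004,"ty":0.001,"tz":-0.148,"rx":0,"ry":0,"rz":0}
  ]
}}

```text
t: 18.97
tcp_pos: [0.6308, 0.2752, 0.0667]
tcp_rot: [-180.0, -0.0, 177.1]
force: [-0.4, -0.3, -0.3]
opening: 0.319
finger_force: 0.0
```

>>> {"op": "play_rows", "data": {
  "moves": [
    {"tx":-0.007,"ty":-0.04,"tz":0,"rx":0,"ry":0,"rz":-0.039},
    {"tx":-0.017,"ty":-0.078,"tz":0,"rx":0,"ry":0,"rz":-0.077},
    {"tx":-0.031,"ty":-0.115,"tz":0,"rx":0,"ry":0,"rz":-0.116},
    {"tx":-0.049,"ty":-0.151,"tz":0,"rx":0,"ry":0,"rz":-0.155},
    {"tx":-0.072,"ty":-0.183,"tz":0,"rx":0,"ry":0,"rz":-0.194},
    {"tx":-0.098,"ty":-0.213,"tz":0,"rx":0,"ry":0,"rz":-0.232},
    {"tx":-0.128,"ty":-0.239,"tz":0,"rx":0,"ry":0,"rz":-0.271},
    {"tx":-0.161,"ty":-0.261,"tz":0,"rx":0,"ry":0,"rz":-0.31},
    {"tx":-0.196,"ty":-0.28,"tz":0,"rx":0,"ry":0,"rz":-0.348},
    {"tx":-0.233,"ty":-0.294,"tz":0,"rx":0,"ry":0,"rz":-0.387},
    {"tx":-0.272,"ty":-0.303,"tz":0,"rx":0,"ry":0,"rz":-0.426},
    {"tx":-0.311,"ty":-0.307,"tz":0,"rx":0,"ry":0,"rz":-0.465},
    {"tx":-0.351,"ty":-0.307,"tz":0,"rx":0,"ry":0,"rz":-0.503},
    {"tx":-0.351,"ty":-0.307,"tz":0,"rx":0,"ry":0,"rz":-0.503},
    {"tx":-0.351,"ty":-0.307,"tz":0,"rx":0,"ry":0,"rz":-0.503}
  ]
}}

```text
t: 20.22
tcp_pos: [0.5263, 0.183, 0.0678]
tcp_rot: [179.9, -0.0, 86.8]
force: [-0.3, -0.2, -0.0]
opening: 0.323
finger_force: 0.0
```

>>> {"op": "play_rows", "data": {
  "moves": [
    {"tx":0,"ty":0,"tz":0.06,"rx":0,"ry":0,"rz":0},
    {"tx":0,"ty":0,"tz":0.16,"rx":0,"ry":0,"rz":0},
    {"tx":0,"ty":0,"tz":0.28,"rx":0,"ry":0,"rz":0},
    {"tx":0,"ty":-0.08,"tz":0.4,"rx":0,"ry":0,"rz":0},
    {"tx":0,"ty":-0.17,"tz":0.5,"rx":0,"ry":0,"rz":0},
    {"tx":0,"ty":-0.22,"tz":0.55,"rx":0,"ry":0,"rz":0},
    {"tx":0,"ty":-0.22,"tz":0.55,"rx":0,"ry":0,"rz":0},
    {"tx":0,"ty":-0.22,"tz":0.55,"rx":0,"ry":0,"rz":0},
    {"tx":0,"ty":-0.22,"tz":0.55,"rx":0,"ry":0,"rz":0}
  ]
}}

```text
t: 20.97
tcp_pos: [0.5258, 0.1171, 0.231]
tcp_rot: [-180.0, -0.0, 86.7]
force: [-0.3, 0.6, -0.7]
opening: 0.322
finger_force: 0.0
```

```bash
python3 m8.py; python3 m5.py
```

```text
[0.52576572 0.11710238 0.23098678] [-1.79960984e+02 -1.17631598e-02  8.67039915e+01] 20.9667
rib 1272 [525.6 184.9  88.2  29.3  87.1] 0.0458
foot top z [0.028  0.0296 0.0309]
tilt [-0.00187028  0.00022784]
wrist knob 312 [528.6 183.6  16.9  16.8]
side knob 33 [528.5 180.4  15.1  17.8]
scene knob 38 [531.9 182.2  15.7  14.3]
[0.52531659 0.11736655 0.23061463] [-0.30584532 -0.33035978 -0.35944278]
side 1831 [[465.2, -459.6, 24.2], [519.1, -326.4, 54.1]]
scene 744 [[467.2, -452.8, 24.8], [522.9, -324.8, 53.8]]
```

The keeper is at about 0.03 rad, the punch is home and level at 45.8 mm, and the dish is unmoved on the pad. The arm is clear, so I hand in.

```bash
python3 -c "from station import *; print(close_job())"
```

```text
the job is handed in; nothing more can be done
None
```

The job is handed in; no verdict came back. By my last measurements, the dish is upright near the pad's middle, the 119 mm punch is fully home in the cavity, the keeper is about 0.03 rad from its stop, and the arm is clear.

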